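Roll the cylinder up the inclined plane and hold it at the stop

ROBOT

A 6-joint arm with a two-finger parallel gripper is mounted at the origin on the work surface. World frame = base frame: x ahead of the robot, y to its left, z up, the work surface at z = 0. Lengths are in m, angles in rad, forces in N, time in s.
With the tool pointing down it reaches from about 0.425 to 0.95 m from the base axis. Payload 3.5 kg.
Tool frame: the origin (TCP) lies midway between the tips of the shut fingers; the grasp point (between the pads) lies 19 mm behind it (ctrl.pinch_z is the distance from the TCP to the grasp point, in m); z points along the fingers, y is the line along which they close (so a half turn about z gives the same grasp; the last joint's range is limited). The gripper opens to 85 mm and grips with 20 to 120 N. Pads are 22 mm wide; open, the fingers measure 114 mm over their backs; the gripper's body (76 mm by 85 mm) begins 54 mm behind the grasp point. The pads swing forward as they close: fully open they stand 13 mm farther back than shut.
Start: joints at [1.091, 0.286, 1.577, -0, 1.279, -0.15], TCP at [0.219, 0.639, 0.231] pointing down, gripper open.
Joint ranges: [-2.77, 2.77], [-0.9, 2.22], [0.21, 2.48], [-1.53, 4.67], [0.24, 2.81], [-2.84, 2.84]. Speed limits (rad/s): [2.79, 2.79, 3.14, 3.14, 3.14, 3.14].

INTERFACE

Orientations are given as a unit quaternion [x, y, z, w].
In Python, from plant import get_state, viewer, sign_off, ctrl gives the robot as it stands. The module is installed in compiled form; this text tells all that it offers.
- The arm moves only by the shell command python3 -m handwheel 'ROWS' [FORCE]. ROWS is JSON, a list that holds one entry, the list of rows, each a list of 5 numbers: the finger opening in m, from 0 to 0.0854, then the shift along the tool's x, y, z in m, then the turn about the tool's z in degrees. In form: [[[claw, x, y, z, spin], ...]]. A call has 1 to 12 rows; each row shifts and turns the commanded pose from where the row before left it, along the tool's axes as they then stand; what a row does not reach is not made up. A row lasts 1/12 s, in which the tool goes at most 41.7 mm and 7.16 degrees, less where a joint would pass 70% of its speed; a pose out of reach is approached as far as the arm can. A call is refused whole if a number of a shift passes 0.0417 or a number of a turn 7.16, either way. A call with a gripper value outside its range is refused whole. The fingers move at their own pace and stop on an object; FORCE is the grip in N (left out, the last holds). Time passes only in rows, so rows that do not move let the fingers close. It gives the time, the measured TCP pose, the force, the opening and the grip force at its end, in the units of the state.
- get_state(): the state, without advancing time (a new reading comes with each control period).
- viewer.read_camera(name): name is "scene" or "top"; returns the picture (384x512x3 uint8, blue, green, red); there is no depth.
- viewer.camera_params(name): a dict with "fov_y" (degrees; the focal length in pixels is half the picture's height over the tangent of half this angle, whatever the lens; pixels are square), "cx", "cy" (the principal point, pixels), "xyz" and "attitude" of the camera in the world. Camera axes: x right, y up, looking along -z (the intrinsics and any distortion apply to the point x, -y, -z); pixel columns grow to the right and rows downward; lengths in m; the calibration is good to about 2 mm. A picture is of the moment at which its call begins. camera_params takes no time and is no camera call.
- sign_off(): hands the job in; it is judged then, once.
Trained networks look in the newest picture that a camera, given by its name, has taken for a name from the list of things; names that differ only in an ending like _2 or _b are one class to them, and where a whole thing is asked for, a point or a joint stands for the part that bears it (a point fixed in the world has none). Each returns a list of dicts, best first, with "confidence" (0 to 1); they miss things now and then, are a little off and sometimes report something else, mostly with a low value. They report only what shows in the picture. A call takes as long as a camera call. They do not tell look-alikes from the thing itself.
- viewer.look_for(camera, name): "extent" ([left, top, width, height] as shares, 0 to 1, of the picture: columns of its width, rows of its height, round what is visible of it).
- viewer.outline_of(camera, name): "mask" (384x512 bool, what is visible of it) and "extent" ([left, top, width, height] as shares, 0 to 1, of the picture: columns of its width, rows of its height, round what is visible of it).
- viewer.pinpoint(camera, name): "xy" ([column, row] as shares, 0 to 1, of the picture: columns of its width, rows of its height: a listed point, or the origin of a listed thing).
The state is a dict: "time": time; "qpos": joint angles; "dq": joint speeds; "joint_efforts": joint torques, N m; "eef_pos": TCP position; "tcp_rot": TCP orientation; "contact_force": force on the tool from outside, world axes, zero at the start; "wrist_torque": the same for the moment, N m; "opening": opening from 0.0 (shut) to 1.0 (fully open); "finger_force": force on a finger pad.
Only numpy, scipy, OpenCV 4.12 (cv2) and the standard library are available. Lean on these libraries where they do the work, as an engineer would, in place of code of your own. Each camera call takes 0.05 s, during which the arm holds its last target. There are 200 camera calls.

TASK

Get the inclined plane ready for a timed run: with your fingertips or the outside of your fingers, push the blue roller from the foot of the track up the slope until it sits square against the red stop plate at the top, keeping your fingers on its lower side all the way so that it never runs loose down the slope. Finish while still holding it against the stop from below, because it rolls away if let go. Only push it: do not take it between the fingers or lift it off the track, and leave the brass tube, the dish, the flask and the marker where they are.

Things in the scene. Friction and masses are not known exactly. Their poses are not given: they have to be found in the camera images.
- track: sloping aluminium track of the inclined plane, fixed (elsewhere and turned each time). Origin: middle of the foot (lower) end of its running surface, 36 mm above the bench. x runs up the slope (6 degrees) along the middle of the surface, y across to the left looking uphill, z square to the surface. Surface 420 mm long, 86 mm wide between lips 4 mm wide and 8 mm high
- stop_face (a point): middle of the downhill face of the red stop plate, which stands right across the track at its x = 370 mm, 8 mm thick, 46 mm high; this point is 30 mm above the surface. A roller against the stop has its centre at x = 340 mm, z = 30 mm in the track's frame
- buffer_top (a point): middle of the upper uphill edge of the low black rubber buffer right across the foot of the track, from x = 12 to 24 mm in the track's frame, 8 mm high above the surface
- track_head (a point): middle of the upper end of the running surface, x = 420 mm in the track's frame. Close to it, 46 to 71 mm to each side, are two clamp knobs and two slotted steel arcs that reach 145 mm above the bench. Black light barriers beside the lips at x = 110 and 290 mm rise 10 mm above the surface. The white base board is 470 x 136 mm
- roller: blue solid plastic cylinder with two white rings, 60 mm in diameter, 78 mm long, about 0.3 kg, smooth: it slips on the fingers and rolls on the matt track. Origin at its centre; its own y axis is the cylinder's axis, across the track; its x and z turn as it rolls. It starts resting on the foot buffer, centre at x = 44 mm, z = 30 mm in the track's frame. It runs back down when not held
- tube: bystander: brass tube standing upright on the bench, 44 mm in diameter, 78 mm tall, origin at the centre of its underside
- dish: bystander: closed clear petri dish with pinkish filling, 92 mm in diameter, 16 mm high, origin at the centre of its underside
- flask: bystander: glass volumetric flask with a black stopper, 74 mm in diameter at the bulb, 173 mm tall, origin at the centre of its underside, z up along its neck
- marker: bystander: blue and white marker pen lying on the bench, 130 mm long along its x, 13 mm thick, origin at the middle of its underside
Mind the look-alikes: they are no part of the job. Several things have the shape of the roller; the one meant has the colours described above.

How it is judged:
By the outcome, as a careful person would: the job done as asked, in the order asked, and still so for the second after the job is handed in, while the arm keeps its last pose, push and grip.
It also fails if it takes over 40 s, if anything falls off the work surface, if the arm or the gripper's body presses on something with over 40 N, if the wrist force passes 120 N, or if a joint passes its speed limit or range.

## Working session

There is one attempt and no reset: what is moved stays moved. The work goes in short steps, Python scripts to look and compute and a shell command to move; the robot and the scene stay as the last step left them, time stands still between calls to the robot, and variables do not carry over. Pictures are saved under pics/ and viewed, at most 10 in all, crops included, and the job is handed in when it is done.

```bash
mkdir -p pics; python3 - <<'E'
from plant import get_state, viewer, ctrl
import cv2, numpy as np
s=get_state(); print({k:np.round(v,3).tolist() for k,v in s.items()}, ctrl.pinch_z)
for c in ("scene","top"):
    im=viewer.read_camera(c); cv2.imwrite(f"pics/{c}0.png",im)
    print(c,viewer.camera_params(c))
    for n in ("track","stop_face","buffer_top","track_head","roller"):
        r=viewer.pinpoint(c,n); print(n,[(np.round(np.array(d["xy"])*[512,384],1).tolist(),round(d["confidence"],2)) for d in r[:4]])
E
```

```text
{'time': 0.0, 'qpos': [1.091, 0.287, 1.578, 0.0, 1.279, -0.15], 'dq': [-0.0, 0.001, -0.001, -0.002, -0.001, 0.001], 'joint_efforts': [0.001, -40.598, -29.262, -0.0, 0.006, 0.0], 'eef_pos': [0.218, 0.638, 0.23], 'tcp_rot': [0.164, 0.986, -0.001, -0.0], 'contact_force': [-0.193, -1.371, -0.814], 'wrist_torque': [-0.04, -0.003, 0.001], 'finger_force': 0.0, 'opening': 1.0} 0.0187
scene {'fov_y': 57.18405637432759, 'cx': 251.4551202312549, 'cy': 194.2908612750838, 'xyz': array([ 1.16884474, -0.23939435,  0.68011658]), 'attitude': array([0.34865664, 0.21262689, 0.47477598, 0.77962563])}
track [([176.6, 217.2], 0.69)]
stop_face [([301.3, 163.4], 0.59)]
buffer_top [([179.7, 212.1], 0.75), ([221.1, 180.2], 0.16)]
track_head [([321.5, 168.4], 0.79)]
roller [([145.7, 284.5], 0.95), ([187.2, 204.2], 0.75), ([230.3, 267.2], 0.69), ([160.4, 177.8], 0.57)]
top {'fov_y': 50.2200534648295, 'cx': 251.80740544802973, 'cy': 198.38960807454174, 'xyz': array([0.36888521, 0.08908338, 1.22759658]), 'attitude': array([-0.04890521,  0.05175532,  0.70548423, -0.70513947])}
track [([324.0, 205.4], 0.9)]
stop_face [([195.4, 188.4], 0.79)]
buffer_top [([319.6, 205.5], 0.67)]
track_head [([178.5, 186.3], 0.68), ([196.3, 186.0], 0.66), ([222.7, 137.4], 0.41)]
roller [([310.5, 204.9], 0.72), ([315.4, 267.1], 0.69), ([360.8, 154.7], 0.59), ([298.3, 137.9], 0.58)]
```

View pics/scene0.png

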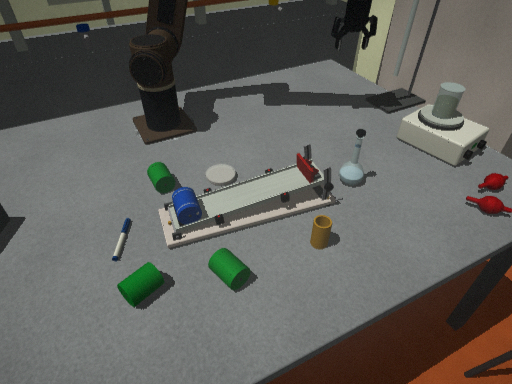

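View pics/top0.png

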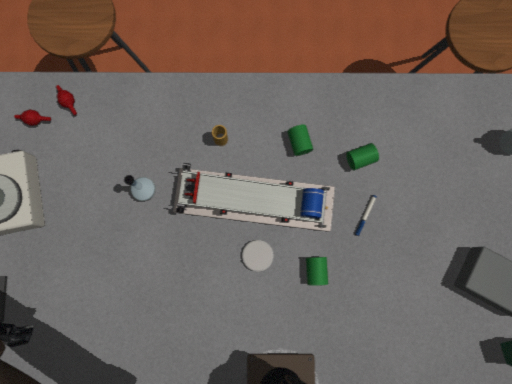

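The look-alikes are the green cylinders, at scene (146,284), (230,267), (160,178) and top (315,270), (361,156), (300,139). The target is the blue roller with white rings, at scene (187,205) and top (312,204), at the track's buffer end. The red stop is at top (195,187). The tube is at top (219,135), the dish at (258,255), the flask at (142,188) and the marker at (366,215).

Next I fit the track pose from all keypoints and take the close crop.

```bash
cat > h.py <<'E'
import numpy as np, cv2
from scipy.spatial.transform import Rotation as R
from scipy.optimize import least_squares
from plant import get_state, viewer, ctrl
def proj(c,P):
    p=viewer.camera_params(c); q=R.from_quat(p["attitude"]).inv().apply(np.atleast_2d(P)-p["xyz"])
    f=192/np.tan(np.radians(p["fov_y"]/2))
    return np.c_[p["cx"]+f*q[:,0]/-q[:,2], p["cy"]+f*q[:,1]/q[:,2]]
def ray(c,uv,z):
    p=viewer.camera_params(c); f=192/np.tan(np.radians(p["fov_y"]/2))
    d=R.from_quat(p["attitude"]).apply([(uv[0]-p["cx"])/f,-(uv[1]-p["cy"])/f,-1]); return p["xyz"]+d*(z-p["xyz"][2])/d[2]
def T(x,y,yaw): return np.array([x,y,.036]), R.from_euler("ZY",[yaw,-np.radians(6)])
def tr(v,P): o,r=T(*v); return o+r.apply(P)
E
cat > fit.py <<'E'
from h import *
pts={"track":[0,0,0],"stop_face":[.37,0,.03],"buffer_top":[.024,0,.008],"track_head":[.42,0,0],"roller":[.044,0,.03]}
obs={"scene":{"track":(176.6,217.2),"stop_face":(301.3,163.4),"buffer_top":(179.7,212.1),"track_head":(321.5,168.4),"roller":(187.2,204.2)},
"top":{"track":(324,205.4),"stop_face":(195.4,188.4),"buffer_top":(319.6,205.5),"track_head":(178.5,186.3),"roller":(310.5,204.9)}}
def res(v): return np.concatenate([(proj(c,tr(v,pts[n]))[0]-uv) for c in obs for n,uv in obs[c].items()])
s=least_squares(res,[.37,-.1,1.5],loss="soft_l1"); v=s.x
print(v,np.degrees(v[2])); print(res(v).reshape(-1,2).round(1).tolist())
for n,P in pts.items(): print(n,tr(v,P).round(4))
for n in ("tube","dish","flask","marker"):
    print(n,[(ray(c,np.array(d["xy"])*[512,384],0).round(3).tolist(),round(d["confidence"],2)) for c in ("top","scene") for d in viewer.pinpoint(c,n)[:1]])
for c in ("top","scene"):
    im=viewer.read_camera(c); im=cv2.resize(im,None,fx=4,fy=4,interpolation=cv2.INTER_CUBIC)
    for P in [(0,.043,0),(0,-.043,0),(.42,-.043,0),(.42,.043,0),(.37,.043,.03),(.37,-.043,.03),(.044,.039,.03),(.044,-.039,.03),(.044,0,.06)]:
        u=proj(c,tr(v,P))[0]; cv2.circle(im,tuple(int(t) for t in (u+.5)*4),3,(0,255,0),-1)
    u0=(proj(c,tr(v,(.2,0,.03)))[0]*4).astype(int)
    cv2.imwrite(f"pics/crop_{c}.png",im[max(u0[1]-200,0):u0[1]+200,max(u0[0]-400,0):u0[0]+400])
E
python3 fit.py
```

```text
[ 0.51542554 -0.12567354  1.45366217] 83.28870728159252
[[-2.7, -0.0], [3.2, 1.9], [2.5, -0.1], [-0.9, -0.0], [0.7, -0.7], [-0.6, 1.2], [1.6, -0.0], [-3.5, -0.2], [1.2, 1.4], [0.8, -1.4]]
track [ 0.5154 -0.1257  0.036 ]
stop_face [0.5581 0.2367 0.1045]
buffer_top [ 0.5181 -0.1028  0.0465]
track_head [0.5642 0.2892 0.0799]
roller [ 0.5202 -0.0853  0.0704]
tube [([0.528, -0.119, 0.0], 0.7), ([0.727, 0.169, 0.0], 0.65)]
dish [([0.378, 0.067, 0.0], 0.8), ([0.384, 0.067, 0.0], 0.57)]
flask [([0.576, 0.418, 0.0], 0.74), ([0.562, 0.405, 0.0], 0.57)]
marker [([0.502, -0.25, 0.0], 0.52), ([0.489, -0.258, 0.0], 0.64)]
```

View pics/crop_top.png

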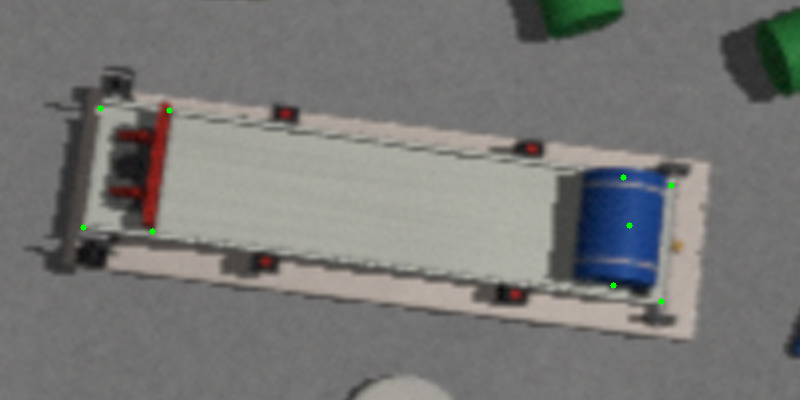

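View pics/crop_scene.png

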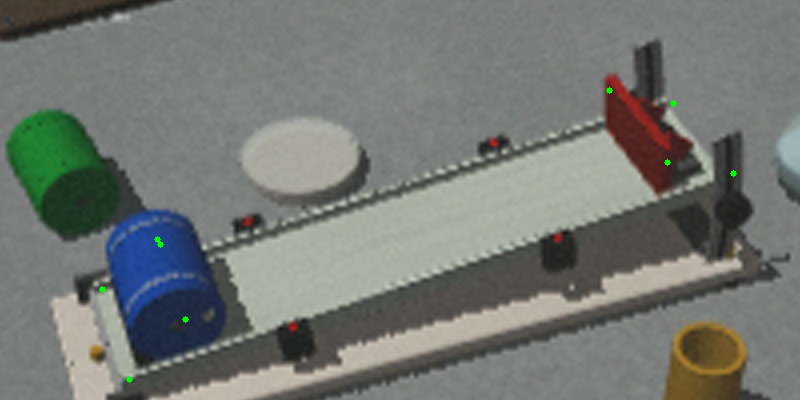

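The crops confirm the blue roller with white rings. It sits at the buffer, about (622,226) in the top crop, with the red stop at (158,165). The fitted track lines up to about 1 px, with a yaw of 83.3° and the roller at (0.520, -0.085, 0.070).

First move: spin 77.8° so that tool x points uphill and y goes across the track. Then travel high to a point downhill of the foot.

```bash
python3 -m handwheel '[[[0.05,0,0,0,7.07],[0.05,0,0,0,7.07],[0.05,0,0,0,7.07],[0.05,0,0,0,7.07],[0.05,0,0,0,7.07],[0.05,0,0,0,7.07],[0.05,0,0,0,7.07],[0.05,0,0,0,7.07],[0.05,0,0,0,7.07],[0.05,0,0,0,7.07],[0.05,0,0,0,7.07],[0.05,0,0,0,0]]]' 20
python3 -m handwheel '[[[0.05,-0.03,0.025,0,0],[0.05,-0.03,0.025,0,0],[0.05,-0.03,0.025,0,0],[0.05,-0.03,0.025,0,0],[0.05,-0.03,0.025,0,0],[0.05,-0.03,0.025,0,0],[0.05,-0.03,0.025,0,0],[0.05,-0.03,0.025,0,0],[0.05,-0.03,0.025,0,0],[0.05,-0.03,0.025,0,0],[0.05,-0.03,0.025,0,0],[0.05,-0.03,0.025,0,0]]]'
```

```text
time: 2.1
eef_pos: [0.2186, 0.6386, 0.2313]
tcp_rot: [0.748, 0.664, -0.0, -0.0]
contact_force: [1.2, 0.2, 0.1]
opening: 0.584
finger_force: 0.0
time: 3.1
eef_pos: [0.4755, 0.2445, 0.2317]
tcp_rot: [0.746, 0.666, 0.0, 0.0]
contact_force: [1.3, 1.1, -0.0]
opening: 0.588
finger_force: 0.0
```

```bash
python3 -m handwheel '[[[0.05,-0.033,0.007,0,0],[0.05,-0.033,0.007,0,0],[0.05,-0.033,0.007,0,0],[0.05,-0.033,0.007,0,0],[0.05,-0.033,0.007,0,0],[0.05,-0.033,0.007,0,0],[0.05,-0.033,0.007,0,0],[0.05,-0.033,0.007,0,0],[0.05,-0.033,0.007,0,0],[0.05,-0.033,0.007,0,0],[0.05,-0.033,0.007,0,0],[0.05,-0.033,0.007,0,0]]]'
cat > where.py <<'E'
from h import *
import sys
v=[0.5154,-0.1257,1.4537]
s=get_state(); o,r=T(*v); t=r.inv().apply(np.array(s["eef_pos"])-o)
print("tcp in track frame mm",(t*1000).round(1),"t",round(float(s["time"]),2),"F track",r.inv().apply(s["contact_force"]).round(1),"tool x yaw",np.degrees(np.arctan2(*R.from_quat(s["tcp_rot"]).as_matrix()[[1,0],0])).round(2),"q",np.round(s["qpos"],2))
E
python3 where.py
```

```text
time: 4.1
eef_pos: [0.5121, -0.1586, 0.2316]
tcp_rot: [0.746, 0.666, 0.0, 0.0]
contact_force: [0.3, 0.6, -0.4]
opening: 0.583
finger_force: 0.0
tcp in track frame mm [-12.4  -0.6 198. ] t 4.1 F track [ 0.6 -0.3 -0.5] tool x yaw 83.53 q [-0.49 -0.02  1.92  0.    1.25 -0.38]
```

```bash
python3 -m handwheel '[[[0.05,0,0,0.015,0],[0.05,0,0,0.015,0],[0.05,0,0,0.015,0],[0.05,0,0,0.015,0],[0.05,0,0,0.015,0],[0.05,0,0,0.015,0],[0.05,0,0,0.015,0],[0.05,0,0,0.015,0],[0.05,0,0,0.015,0],[0.05,0,0,0.015,0],[0.05,0,0,0.015,0],[0.05,0,0,0.015,0]]]'
cat > look.py <<'E'
from h import *
import sys
v=[0.5154,-0.1257,1.4537]; out=[]
for c in ("top","scene"):
    im=cv2.resize(viewer.read_camera(c),None,fx=4,fy=4,interpolation=cv2.INTER_CUBIC)
    u=(proj(c,tr(v,(float(sys.argv[2]),0,.03)))[0]*4).astype(int)
    out.append(im[max(u[1]-240,0):max(u[1]-240,0)+480,max(u[0]-200,0):max(u[0]-200,0)+400])
cv2.imwrite(sys.argv[1],np.hstack(out))
E
python3 where.py; python3 look.py pics/a1.png 0.03
```

```text
time: 5.1
eef_pos: [0.5124, -0.1569, 0.0509]
tcp_rot: [0.746, 0.666, 0.0, 0.0]
contact_force: [-0.0, -1.0, 0.8]
opening: 0.583
finger_force: 0.0
tcp in track frame mm [-29.6  -0.7  18.1] t 5.1 F track [-0.9 -0.1  0.9] tool x yaw 83.54 q [-0.49  0.21  2.04 -0.    0.9  -0.37]
```

View pics/a1.png

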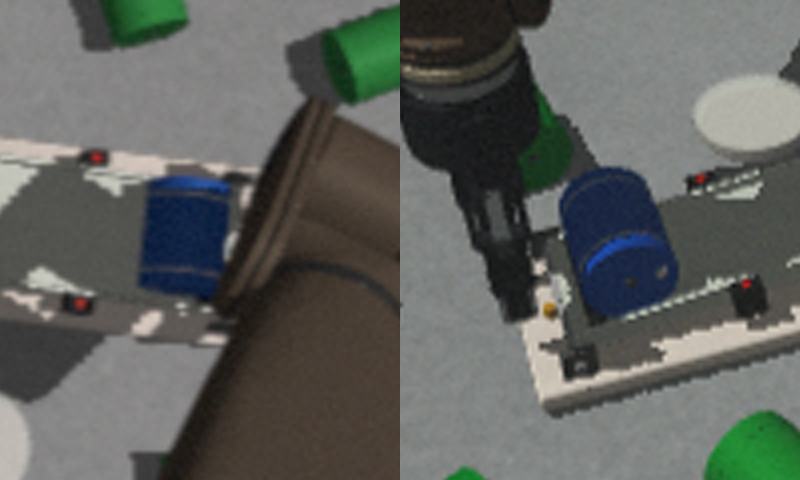

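The gripper is just below the foot (near fingertip about (515,310) in the right half) and in line with the roller (610,240). I lower a little and approach slowly until contact.

```bash
python3 -m handwheel '[[[0.05,0.004,0,0.0006,0],[0.05,0.004,0,0.0006,0],[0.05,0.004,0,0.0006,0],[0.05,0.004,0,0.0006,0],[0.05,0.003,0,0.0006,0],[0.05,0.003,0,0.0006,0],[0.05,0.0025,0,-0.0003,0],[0.05,0.0025,0,-0.0003,0],[0.05,0.0025,0,-0.0003,0],[0.05,0.0025,0,-0.0003,0],[0.05,0.0025,0,-0.0003,0],[0.05,0.0025,0,-0.0003,0]]]'; python3 where.py
```

```text
time: 6.2
eef_pos: [0.5167, -0.1201, 0.0497]
tcp_rot: [0.747, 0.665, 0.0, 0.0]
contact_force: [0.9, -1.0, 0.5]
opening: 0.583
finger_force: 0.5
tcp in track frame mm [ 7.1 -0.6 13. ] t 6.2 F track [-0.9 -1.   0.6] tool x yaw 83.33 q [-0.42  0.2   2.05 -0.    0.89 -0.3 ]
```

```bash
python3 -m handwheel '[[[0.05,0.002,0,-0.0002,0],[0.05,0.003,0,-0.0003,0],[0.05,0.004,0,-0.0004,0],[0.05,0.004,0,-0.0004,0],[0.05,0.004,0,-0.0004,0],[0.05,0.004,0,-0.0004,0],[0.05,0.004,0,-0.0005,0],[0.05,0.004,0,-0.0004,0],[0.05,0.004,0,-0.0004,0],[0.05,0.003,0,-0.0003,0],[0.05,0.002,0,-0.0002,0],[0.05,0.001,0,-0.0001,0]]]'; python3 where.py; python3 look.py pics/a2.png 0.07
```

```text
time: 7.2
eef_pos: [0.521, -0.081, 0.0535]
tcp_rot: [0.747, 0.665, -0.0, -0.0]
contact_force: [0.3, -1.2, 0.3]
opening: 0.586
finger_force: 0.6
tcp in track frame mm [46.7 -0.4 12.7] t 7.2 F track [-1.1 -0.4  0.4] tool x yaw 83.35 q [-0.35  0.19  2.06  0.    0.9  -0.23]
```

View pics/a2.png

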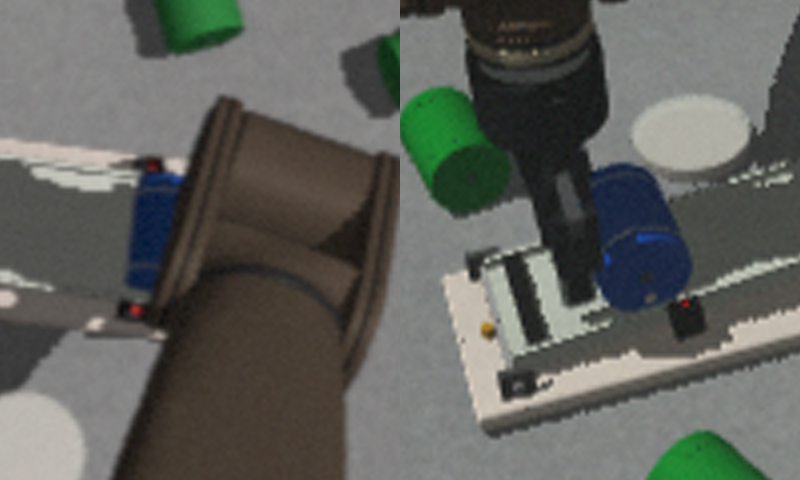

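The roller is rolling ahead of the fingers (right half: fingertip (580,290), roller (640,235)), square to the track and clear of the buffer. I continue steadily uphill.

```bash
python3 -m handwheel '[[[0.05,0.002,0,-0.0002,0],[0.05,0.004,0,-0.0004,0],[0.05,0.005,0,-0.0005,0],[0.05,0.005,0,-0.0005,0],[0.05,0.005,0,-0.0006,0],[0.05,0.005,0,-0.0005,0],[0.05,0.005,0,-0.0005,0],[0.05,0.005,0,-0.0006,0],[0.05,0.005,0,-0.0005,0],[0.05,0.005,0,-0.0005,0],[0.05,0.005,0,-0.0005,0],[0.05,0.005,0,-0.0006,0]]]'
python3 -m handwheel '[[[0.05,0.005,0,-0.0005,0],[0.05,0.005,0,-0.0006,0],[0.05,0.005,0,-0.0005,0],[0.05,0.005,0,-0.0005,0],[0.05,0.005,0,-0.0006,0],[0.05,0.005,0,-0.0005,0],[0.05,0.005,0,-0.0005,0],[0.05,0.004,0,-0.0004,0],[0.05,0.004,0,-0.0004,0],[0.05,0.003,0,-0.0003,0],[0.05,0.002,0,-0.0002,0],[0.05,0.001,0,-0.0001,0]]]'; python3 where.py; python3 look.py pics/a3.png 0.2
```

```text
time: 8.3
eef_pos: [0.5275, -0.0252, 0.0594]
tcp_rot: [0.747, 0.665, -0.0, -0.0]
contact_force: [-0.7, -0.8, 1.2]
opening: 0.583
finger_force: 0.5
time: 9.3
eef_pos: [0.5332, 0.0232, 0.0645]
tcp_rot: [0.747, 0.665, -0.0, -0.0]
contact_force: [0.5, -1.0, -0.3]
opening: 0.584
finger_force: 0.6
tcp in track frame mm [152.1  -0.3  12.7] t 9.3 F track [-0.9 -0.6 -0.2] tool x yaw 83.35 q [-0.15  0.18  2.04  0.    0.92 -0.03]
```

View pics/a3.png

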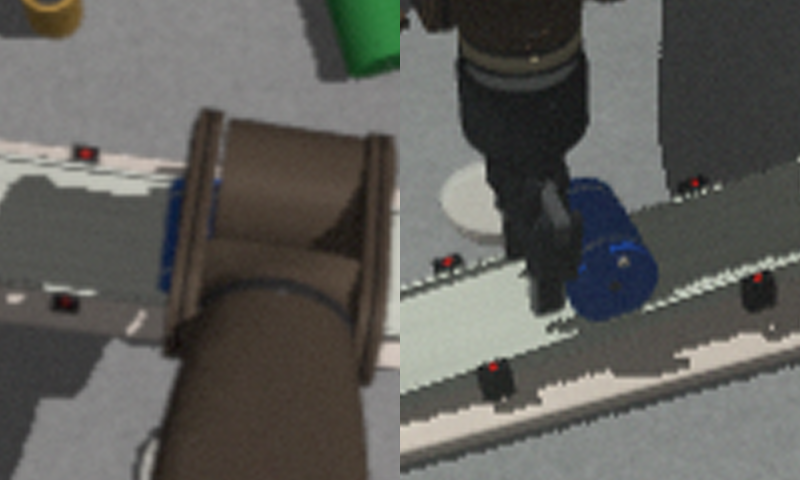

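The roller, at (615,255) in the right half, is still square against the fingers at mid-track. Next I push to about 40 mm short of the stop.

```bash
python3 -m handwheel '[[[0.05,0.002,0,-0.0002,0],[0.05,0.004,0,-0.0004,0],[0.05,0.005,0,-0.0005,0],[0.05,0.005,0,-0.0005,0],[0.05,0.005,0,-0.0006,0],[0.05,0.005,0,-0.0005,0],[0.05,0.005,0,-0.0005,0],[0.05,0.005,0,-0.0006,0],[0.05,0.005,0,-0.0005,0],[0.05,0.005,0,-0.0005,0],[0.05,0.005,0,-0.0005,0],[0.05,0.005,0,-0.0006,0]]]'
python3 -m handwheel '[[[0.05,0.005,0,-0.0005,0],[0.05,0.005,0,-0.0006,0],[0.05,0.005,0,-0.0005,0],[0.05,0.005,0,-0.0005,0],[0.05,0.005,0,-0.0006,0],[0.05,0.005,0,-0.0005,0],[0.05,0.005,0,-0.0005,0],[0.05,0.005,0,-0.0005,0],[0.05,0.004,0,-0.0004,0],[0.05,0.003,0,-0.0003,0],[0.05,0.002,0,-0.0002,0],[0.05,0.001,0,-0.0001,0]]]'; python3 where.py; python3 look.py pics/a4.png 0.34
```

```text
time: 10.4
eef_pos: [0.5397, 0.0791, 0.0705]
tcp_rot: [0.747, 0.665, -0.0, -0.0]
contact_force: [0.5, -1.0, 0.9]
opening: 0.583
finger_force: 0.5
time: 11.4
eef_pos: [0.5456, 0.1285, 0.0757]
tcp_rot: [0.747, 0.665, -0.0, 0.0]
contact_force: [-1.1, -0.7, -0.1]
opening: 0.584
finger_force: 0.6
tcp in track frame mm [258.7  -0.3  12.7] t 11.4 F track [-0.8  1.  -0. ] tool x yaw 83.35 q [ 0.05  0.22  1.97 -0.    0.95  0.17]
```

View pics/a4.png

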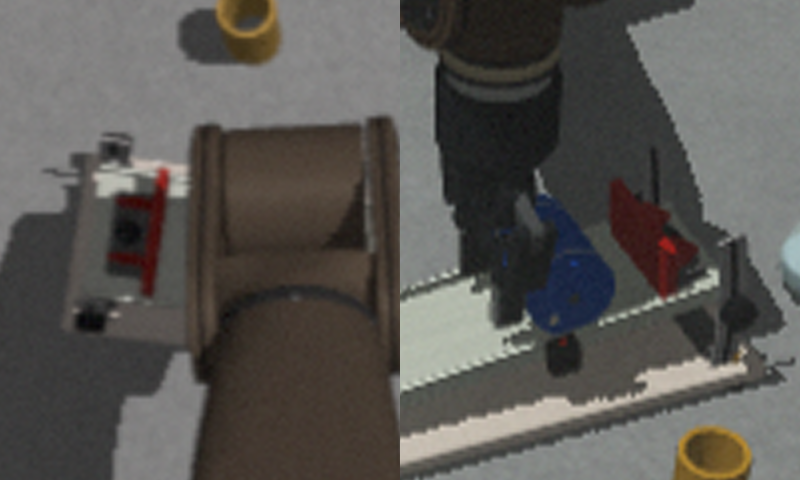

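The roller at (570,270) in the right half is about 40 mm below the red stop (650,240), and it is square. I continue more slowly, then press in small steps while watching the force.

```bash
python3 -m handwheel '[[[0.05,0.002,0,-0.0002,0],[0.05,0.003,0,-0.0003,0],[0.05,0.003,0,-0.0003,0],[0.05,0.003,0,-0.0003,0],[0.05,0.003,0,-0.0003,0],[0.05,0.003,0,-0.0003,0],[0.05,0.003,0,-0.0003,0],[0.05,0.003,0,-0.0004,0],[0.05,0.003,0,-0.0003,0],[0.05,0.002,0,-0.0002,0],[0.05,0.002,0,-0.0002,0],[0.05,0.001,0,-0.0001,0]]]'; python3 where.py
python3 -m handwheel '[[[0.05,0.001,0,-0.0001,0],[0.05,0.001,0,-0.0001,0],[0.05,0.001,0,-0.0001,0],[0.05,0.001,0,-0.0001,0],[0.05,0.001,0,-0.0001,0]]]'; python3 where.py
```

```text
time: 12.5
eef_pos: [0.5491, 0.1593, 0.0788]
tcp_rot: [0.747, 0.665, 0.0, -0.0]
contact_force: [-0.0, -0.9, 0.7]
opening: 0.584
finger_force: 0.6
tcp in track frame mm [ 2.899e+02 -2.000e-01  1.260e+01] t 12.5 F track [-0.8 -0.1  0.7] tool x yaw 83.34 q [0.1  0.24 1.94 0.   0.97 0.22]
time: 12.92
eef_pos: [0.5495, 0.163, 0.0793]
tcp_rot: [0.747, 0.665, -0.001, 0.001]
contact_force: [-1.6, -7.5, 0.7]
opening: 0.583
finger_force: 3.9
tcp in track frame mm [ 2.936e+02 -2.000e-01  1.260e+01] t 12.92 F track [-7.5  0.7  1.5] tool x yaw 83.37 q [ 0.11  0.24  1.94 -0.    0.97  0.23]
```

```bash
python3 -m handwheel '[[[0.05,0.0005,0,0,0],[0.05,0,0,0,0],[0.05,0,0,0,0],[0.05,0,0,0,0],[0.05,0,0,0,0],[0.05,0,0,0,0]]]'; python3 where.py; python3 look.py pics/a5.png 0.34
```

```text
time: 13.42
eef_pos: [0.5495, 0.1629, 0.0792]
tcp_rot: [0.747, 0.665, -0.002, 0.001]
contact_force: [-1.7, -7.2, 1.0]
opening: 0.586
finger_force: 3.2
tcp in track frame mm [ 2.935e+02 -1.000e-01  1.260e+01] t 13.42 F track [-7.2  0.8  1.8] tool x yaw 83.34 q [ 0.11  0.24  1.94 -0.    0.97  0.23]
```

View pics/a5.png

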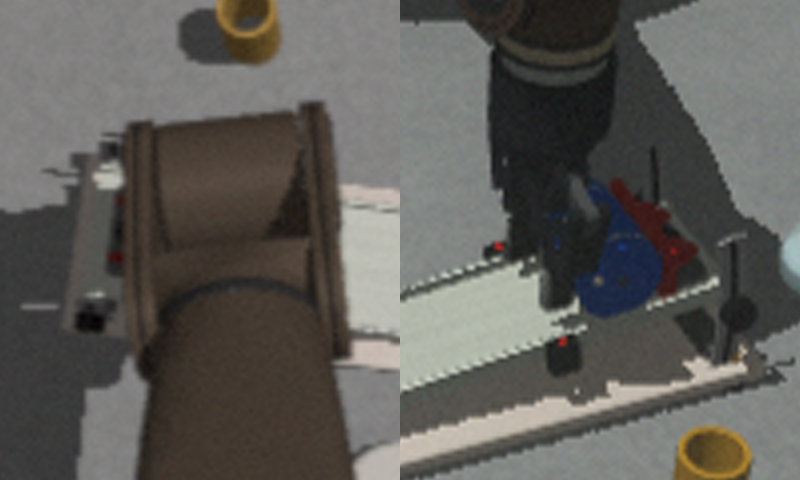

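The roller (625,255, right half) sits square against the red stop (660,230) with the fingers on its lower side. The holding force is steady at about 7 N, so I hand in.

```bash
python3 -c "from plant import sign_off; print(sign_off())"
```

```text
the job is handed in; nothing more can be done
None
```

The blue roller was pushed up the track and handed in sitting square against the red stop, with the fingers still holding it from below at a steady 7 N or so, at 13.4 s on the robot's clock; the verdict was not shown.

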